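Stand the fallen bookend up and close the bottle row

ROBOT

A 7-joint arm with a two-finger parallel gripper is mounted at the origin on the work surface. World frame = base frame: x ahead of the robot, y to its left, z up, the work surface at z = 0. Lengths are in m, angles in rad, forces in N, time in s.
With the tool pointing down it reaches from about 0.4 to 0.85 m from the base axis. Payload 10.4 kg.
Tool frame: the origin (TCP) lies on the centre line of the jaws, within the pads' length; the fingertips stand 22 mm ahead of it and the grasp point (between the pads) lies 3 mm ahead of it; z points along the fingers, y is the line along which they close (so a half turn about z gives the same grasp; the last joint's range is limited). The gripper opens to 87 mm and grips with 3 to 60 N. Pads are 19 mm wide; open, the fingers measure 117 mm over their backs; the gripper's body (75 mm by 190 mm) begins 51 mm behind the grasp point.
Start: joints at [1.223, 0.332, -0.065, 1.46, 0.022, 1.35, -0.088], TCP at [0.199, -0.592, 0.245] pointing down, gripper open.
Joint ranges: [-2.6, 2.6], [-0.5, 2.12], [-1.47, 1.34], [0.16, 2.42], [-1.27, 4.41], [0.06, 2.06], [-2.6, 2.6]. Speed limits (rad/s): [2.22, 2.22, 2.79, 2.79, 3.14, 3.14, 3.14].

INTERFACE

Orientations are given as a unit quaternion [x, y, z, w].
In Python, from bench import r, cams, sensors gives the robot as it stands (r), with the cameras (cams) and the readings (sensors).
- The arm moves only by the tool jog_arm, called after ">>>" as a command line: name --pt "numbers of a row" for each row, then --argument value for the rest. Schema: {"type":"object","properties":{"plan":{"type":"array","items":{"type":"array","items":{"type":"number"},"minItems":5,"maxItems":5},"minItems":1,"maxItems":12},"force":{"type":"number"},"only":{"type":"string"},"quiet":{"type":"boolean"},"lines":{"type":"string"}},"required":["plan"],"additionalProperties":false}. plan is a list of rows, 1 to 12 of them, each of 5 numbers: dx, dy, dz in parts of the range, where 1.0 means 0.6 m, then a turn about the tool's z in a scale on which 1.0 is 360 degrees, then the finger opening in m; each row is the pose to reach, as a shift and turn from the pose commanded when the call began, along the tool's axes at that moment; what a row does not reach only later rows make up. A row lasts 1/10 s, in which the tool goes at most 0.05 m and 0.15 rad, less where a joint would pass 70% of its speed; a pose out of reach is approached as far as the arm can. The fingers move at their own pace and stop on an object; force is the grip in N (left out, the last holds). Time passes only in rows, so rows that do not move let the fingers close. The tool returns the time, the measured TCP pose, the force, the opening and the grip force at its end. only (a regular expression) keeps the lines of the reply that match it, lines (a string "A,B") keeps lines A to B, and quiet returns only ok. Input that does not fit is refused with a message, and nothing moves.
- sensors.read_state(): the state, without advancing time (a new reading comes with each control period).
- cams.camera(name): name is "side" or "top" or "wrist"; returns a dict with "img" (420x560x3 uint8, red, green, blue), "fx", "fy", "cx", "cy" (pixels), "pose" (4x4, takes a point from camera to world coordinates). Camera axes: x right, y down, z forward; pixel columns grow to the right and rows downward; lengths in m; the calibration is good to about 2 mm. A picture is of the moment at which its call begins. There is no depth.
- r.close_job(): hands the job in; it is judged then, once.
The state is a dict: "time": time; "joint_positions": joint angles; "joint_vel": joint speeds; "joint_torque": joint torques, N m; "ee_pos": TCP position; "eef_rot": TCP orientation; "ft_force": force on the tool from outside, world axes, zero at the start; "torque": the same for the moment, N m; "width": finger opening in m; "grip_force": force on a finger pad.
Only numpy, scipy, OpenCV 4.12 (cv2) and the standard library are available. Lean on these libraries where they do the work, as an engineer would, in place of code of your own. Each camera call takes 0.05 s, during which the arm holds its last target. There are 200 camera calls.

TASK

The yellow and dark-grey bookend that closes the row of amber bottles has fallen on its back. Only pushing gently with the fingers, never pinching or lifting it, tip it back up onto its grey foot, then slide it along the counter until its flat yellow back stands squarely up against the end bottle, with the bottle about at the middle of its width. Leave the bottles and the red-capped sample pot standing where they are.

Things in the scene. Friction and masses are not known exactly. Their poses are not given: they have to be found in the camera images.
- bookend: Loose L-shaped bookend, 0.45 kg. Yellow plate 120 x 100 wide x 4 mm, grey foot 90 x 100 wide x 12 mm. Origin: middle of their outer corner edge, the pivot, always on the counter. x: 120 mm along the yellow plate (z 0 to 4 mm; flat back z = 0); z: 90 mm along the foot (x 0 to 12 mm; underside x = 0); y: width. Fallen: x level towards the bottles, z up. Standing: x up, z away from them.
- foot_edge (a point): Middle of the foot's free edge, on its underside, 90 mm from the corner edge; axes as bookend. Fallen: 90 mm up. Pushing the foot's inner face (the side over the yellow plate) 50 mm or more up, away from the bottles, tips it; past about 35 degrees it drops onto its foot by itself. Standing: a push low on this 12 mm thick edge slides it without tipping.
- plate_edge (a point): Middle of the yellow plate's free edge, on its flat back, 120 mm from the corner edge; axes as bookend. Fallen: on the counter, 20 to 100 mm short of the end bottle. Standing: 120 mm above the counter, over the corner edge.
- bottle0: Amber medicine bottle, white cap, paper label, 60 mm diameter, 150 mm tall, about 0.4 kg, loose, origin at the centre of its underside, z up along it. The end bottle, nearest the bookend: the one the bookend must close up to.
- bottle1: Amber medicine bottle, white cap, paper label, 60 mm diameter, 150 mm tall, about 0.4 kg, loose, origin at the centre of its underside, z up along it. Second in the row.
- bottle2: Amber medicine bottle, white cap, paper label, 60 mm diameter, 150 mm tall, about 0.4 kg, loose, origin at the centre of its underside, z up along it. Third in the row, farthest from the bookend.
- pot: Clear sample pot with red cap, 44 mm diameter, 60 mm tall, about 0.1 kg, loose, beside the bookend's path on the side farther from the robot; origin at the centre of its underside.
- liner: Green strip 680 x 130 mm lying on the counter under the row, fixed, about 1 mm thick, only a mark that nothing catches on (things stand at counter height, z = 0). Origin at its centre, x along the row from the bookend towards the bottles, z up.

How it is judged:
On the way, in this order (a step that is already met when the one before it is completed fails the run):
1. the bookend stands on its foot (angle between bookend's own x axis and vertical below 0.1 rad and height (world z) of bookend below 0.008 m), for 0.3 s.
2. the standing bookend is close up to the end bottle (all of step 1 and z of bottle0 in the frame of bookend between -0.042 and -0.02 m and y of bottle0 in the frame of bookend between -0.03 and 0.03 m and angle between the z axis of bookend and the x axis of liner, either way round below 0.35 rad), for 0.2 s.
At the end, for the whole second after the job is handed in: The bookend stands on its foot (within 0.1 rad of upright), at rest, its flat back within 12 mm of the end bottle, the bottle within 30 mm of the middle of its width, facing along the row within 0.35 rad; the bottles and the pot stand upright within 25 mm of where they were (all of step 2 and linear speed of bookend below 0.02 m/s and angle between each of bottle0, bottle1, bottle2, pot's own z axis and vertical below 0.1 rad and distance of each of bottle0, bottle1, bottle2, pot from where it was at the start of the episode below 0.025 m); the robot touches nothing.
It fails at once if the bookend is lifted: its corner edge rises over 30 mm from the counter (height (world z) of bookend above 0.03 m).
It fails at once if the bookend is pinched, or pressed hard, by the fingers (contact force between the fingers and bookend above 30 N).
It fails at once if the end bottle is shoved over 25 mm or tipped (distance of bottle0 from where it was at the start of the episode above 0.025 m or angle between bottle0's own z axis and vertical above 0.3 rad).
It fails at once if the second or third bottle is shoved over 25 mm or tipped (distance of any of bottle1, bottle2 from where it was at the start of the episode above 0.025 m or angle between any of bottle1, bottle2's own z axis and vertical above 0.3 rad).
It fails at once if the sample pot is shoved over 25 mm or tipped (distance of pot from where it was at the start of the episode above 0.025 m or angle between pot's own z axis and vertical above 0.3 rad).
It also fails if it takes over 64 s, if anything falls off the work surface, if the arm or the gripper's body presses on something with over 40 N, if the wrist force passes 120 N, or if a joint passes its speed limit or range.

## Working session

There is one attempt and no reset: what is moved stays moved. The work goes in short steps, Python scripts to look and compute and a tool call to move; the robot and the scene stay as the last step left them, time stands still between calls to the robot, and variables do not carry over. Pictures are saved under pics/ and viewed, at most 10 in all, crops included, and the job is handed in when it is done.

```bash
ls; mkdir -p pics
```

Run:
```python
from bench import r, cams, sensors
import cv2
s=sensors.read_state();print({k:s[k] for k in('time','ee_pos','eef_rot','width','ft_force')})
for n in('top','side'):
    c=cams.camera(n);cv2.imwrite(f'pics/{n}0.png',c['img'][:,:,::-1]);print(n,c['fx'],c['fy'],c['cx'],c['cy'],c['pose'])
```

```text
bench.py
pics
{'time': 0.0, 'ee_pos': array([ 0.19932653, -0.59199119,  0.24375486]), 'eef_rot': array([ 9.86841657e-01,  1.61688089e-01, -1.45723328e-04, -6.96444570e-04]), 'width': 0.08708975868686585, 'ft_force': array([-0.14597057,  0.45735308, -1.07933475])}
top 447.61728268611716 447.61728268611716 273.92189375533667 215.79199054622956 [[ 0.00512649 -0.9890725   0.1473408   0.48963388]
 [-0.99959936 -0.00917005 -0.02677742 -0.07815816]
 [ 0.02783593 -0.1471445  -0.98872325  0.8776342 ]
 [ 0.          0.          0.          1.        ]]
side 429.0493585996488 429.0493585996488 280.84825768242223 208.7997952773405 [[ 0.86512401 -0.34049316  0.3682728   0.32563852]
 [-0.50136461 -0.56669167  0.65383031 -0.56681047]
 [-0.01392762 -0.75028325 -0.66096979  0.57135054]
 [ 0.          0.          0.          1.        ]]
```

View pics/top0.png

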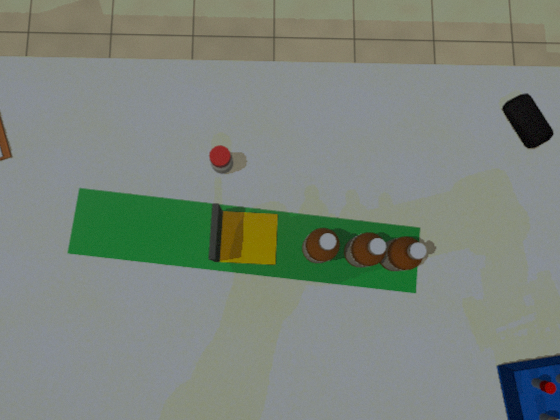

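View pics/side0.png

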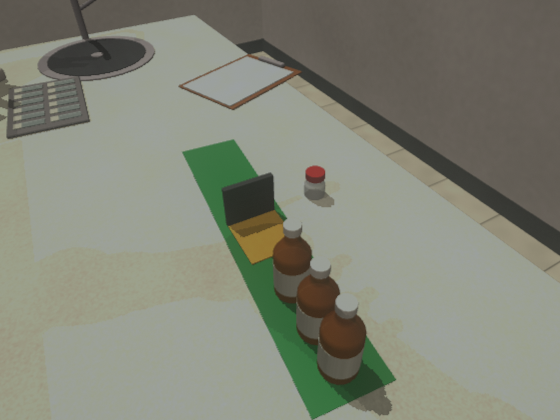

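The top view shows the fallen bookend, with its foot edge at column ~215, rows 205-260, and the yellow plate running to ~(276,240). The bottle caps are at (328,241), (377,246) and (417,250), and the pot cap is at (220,156). The side view agrees.

Create h.py:
```python
from bench import r, cams, sensors
import cv2, numpy as np
def cast(c,uv,z):
    d=c['pose'][:3,:3]@np.array([(uv[0]-c['cx'])/c['fx'],(uv[1]-c['cy'])/c['fy'],1]);o=c['pose'][:3,3]
    return (o+d*(z-o[2])/d[2])[:2]
def blobs(m,amin):
    cs=cv2.findContours(m.astype(np.uint8)*255,cv2.RETR_EXTERNAL,cv2.CHAIN_APPROX_NONE)[0]
    return [k for k in cs if cv2.contourArea(k)>amin]
def hsv(c): return cv2.cvtColor(c['img'],cv2.COLOR_RGB2HSV).astype(int).transpose(2,0,1)
def box(k): return cv2.boxPoints(cv2.minAreaRect(k))
```

Run:
```python
from h import *
np.set_printoptions(precision=4,suppress=True)
c=cams.camera('top');H,S,V=hsv(c)
U,W=np.meshgrid(np.arange(560),np.arange(420))
roi=(W>100)&(W<330)&(U<480)
for n,m,a,z in [('yellow',roi&(H>15)&(H<30)&(S>150)&(V>90),300,.004),('liner',roi&(H>45)&(H<80)&(S>120),1000,.001),('caps',roi&(S<60)&(V>140)&(W>225)&(W<265)&(U>310)&(U<435),80,.15),('red',roi&((H<6)|(H>174))&(S>150)&(V>100)&(W<190),80,.06),('dark',roi&(V<75)&(S<90)&(U<235),150,.09)]:
    for k in blobs(m,a):
        b=box(k);e=cv2.minEnclosingCircle(k)
        print(n,cv2.contourArea(k),'c',e,cast(c,e[0],z));
        if n in('yellow','liner','dark'):
            for p in b: print('   ',p,cast(c,p,z))
```

```text
yellow 2663.0 c ((248.5, 237.5), 36.31125259399414) [ 0.5764 -0.0523]
    [219.4923 261.1385] [0.53   0.0033]
    [222.2923 210.7385] [0.6289 0.    ]
    [277.5661 213.8092] [ 0.6239 -0.109 ]
    [274.7661 264.2092] [ 0.5247 -0.1039]
liner 16232.5 c ((244.12875366210938, 249.19554138183594), 176.15118408203125) [ 0.5537 -0.044 ]
    [ 67.7995 252.7475] [0.5444 0.2961]
    [ 75.2637 187.7024] [0.6727 0.2908]
    [422.3974 227.5374] [ 0.5994 -0.3978]
    [414.9332 292.5825] [ 0.4716 -0.3775]
caps 148.5 c ((417.7826232910156, 250.3478240966797), 7.389481544494629) [ 0.543  -0.3342]
caps 148.0 c ((377.5, 246.0), 7.500100135803223) [ 0.5496 -0.2679]
caps 148.0 c ((327.5322570800781, 241.01612854003906), 7.467860698699951) [ 0.5572 -0.1858]
caps 160.0 c ((427.0, 233.5), 10.259242057800293) [ 0.5709 -0.3507]
red 283.0 c ((219.42857360839844, 155.57142639160156), 10.025574684143066) [0.7249 0.0027]
dark 491.0 c ((215.5, 232.46490478515625), 28.57457733154297) [0.5763 0.0034]
    [208.2621 260.5448] [0.5269 0.0148]
    [211.6104 203.6241] [0.6279 0.0116]
    [222.1035 204.2414] [ 0.6269 -0.0071]
    [218.7552 261.1621] [ 0.526  -0.0035]
```

Careful with the scale: shifts go in shares of 0.6 m and turns go in shares of 360 degrees. That gives: 0.529 m / 0.6 = 0.8817, -0.394 m / 0.6 = -0.6567, -1.2 rad / 6.2832 = -0.191.

>>> jog_arm --pt "0.45 -0.3333 0 -0.0955 0.06" --pt "0.45 -0.3333 0 -0.0955 0.06" --pt "0.45 -0.3333 0 -0.0955 0.06" --pt "0.45 -0.3333 0 -0.0955 0.06" --pt "0.45 -0.3333 0 -0.0955 0.06" --pt "0.45 -0.3333 0 -0.0955 0.06" --pt "0.45 -0.3333 0 -0.0955 0.06" --pt "0.8817 -0.6567 0 -0.191 0.06" --pt "0.8817 -0.6567 0 -0.191 0.06" --pt "0.8817 -0.6567 0 -0.191 0.06" --pt "0.8817 -0.6567 0 -0.191 0.06" --pt "0.8817 -0.6567 0 -0.191 0.06"

```text
time: 1.35
ee_pos: [0.534, -0.1091, 0.2446]
eef_rot: [0.721, 0.693, -0.0, 0.0]
ft_force: [0.3, -1.7, -0.1]
width: 0.0602
grip_force: 0.0
```

```bash
python3 -c "
from bench import r, cams, sensors
s=sensors.read_state();print(s['ee_pos'],s['eef_rot'],s['joint_positions'])"
```

```text
[ 0.53401775 -0.10906577  0.2446016 ] [ 7.21392863e-01  6.92526028e-01 -4.33138933e-05  1.90725173e-04] [ 0.64748114  0.20683331 -0.60192069  1.64871628  0.12056424  1.32313053
 -0.01491555]
```

Scaled: 0.154 m / 0.6 = 0.2567, 0.12 m / 0.6 = 0.2.

>>> jog_arm --pt "0.1 0.0667 0 0 0.06" --pt "0.1 0.0667 0 0 0.06" --pt "0.1 0.0667 0.0667 0 0.06" --pt "0.1 0.0667 0.1333 0 0.06" --pt "0.1 0.0667 0.2 0 0.06" --pt "0.1 0.0667 0.2567 0 0.06" --pt "0.1 0.0667 0.2567 0 0.06" --pt "0.1 0.0667 0.2567 0 0.06"

```text
time: 2.15
ee_pos: [0.5762, -0.0525, 0.0912]
eef_rot: [0.723, 0.691, -0.0, -0.0]
ft_force: [-0.0, -1.2, 0.9]
width: 0.0598
grip_force: 0.0
```

```bash
python3 -c "
from h import *
s=sensors.read_state();print(s['ee_pos'],s['eef_rot'])
cv2.imwrite('pics/side1.png',cams.camera('side')['img'][100:320,160:400,::-1].repeat(2,0).repeat(2,1))"
```

```text
[ 0.57615383 -0.05253428  0.09116286] [ 7.23120883e-01  6.90721452e-01 -4.98519983e-05 -2.48921809e-04]
```

View pics/side1.png

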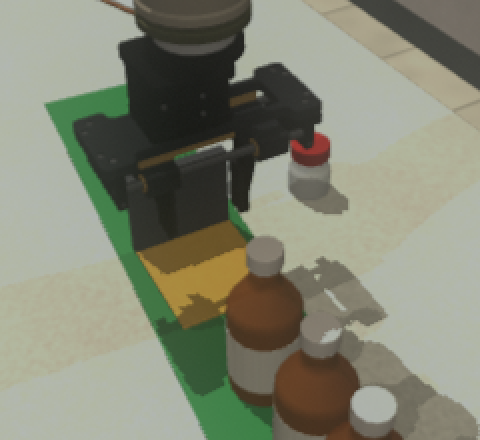

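The fingers are hanging over the plate in front of the foot (crop ~(170,190) and (240,180)), clear of the bottles and the pot. Next I'll push slowly.

Scaled: 0.07 m / 0.6 = 0.1167, 0.04 m / 0.6 = 0.0667.

>>> jog_arm --pt "0.0333 0 0 0 0.06" --pt "0.0583 0 0 0 0.06" --pt "0.0667 0 0 0 0.06" --pt "0.075 0 0 0 0.06" --pt "0.0833 0 0 0 0.06" --pt "0.0917 0 0 0 0.06" --pt "0.1 0 0 0 0.06" --pt "0.1083 0 0 0 0.06" --pt "0.1167 0 0 0 0.06"

```text
time: 3.1
ee_pos: [0.5791, 0.0177, 0.0903]
eef_rot: [0.723, 0.691, -0.0, -0.0]
ft_force: [-0.5, -1.0, -1.0]
width: 0.0603
grip_force: 0.3
```

```bash
python3 -c "
from h import *
cv2.imwrite('pics/side2.png',cams.camera('side')['img'][100:320,160:400,::-1].repeat(2,0).repeat(2,1))"
```

```text
(no output)
```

View pics/side2.png

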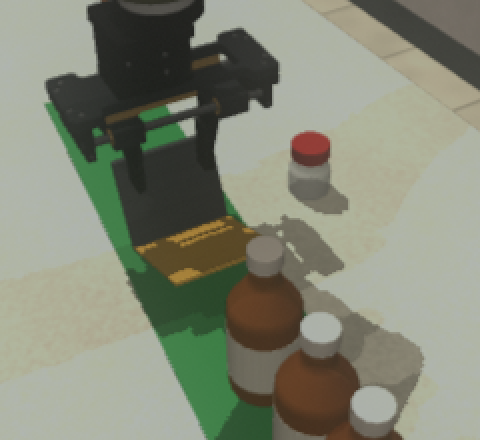

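The bookend is tipping: the foot leans back (crop ~(170,190)) and the plate is rising. I'll keep pushing.

Scaled: 0.04 m / 0.6 = 0.0667, 0.035 m / 0.6 = 0.0583.

>>> jog_arm --pt "0.0083 0 0 0 0.06" --pt "0.0167 0 0 0 0.06" --pt "0.025 0 0 0 0.06" --pt "0.0333 0 0 0 0.06" --pt "0.0417 0 0 0 0.06" --pt "0.05 0 0 0 0.06" --pt "0.0583 0 0 0 0.06" --pt "0.0667 0 0 0 0.06" --pt "0.0667 0 0 0 0.06" --pt "0.0667 0 0 0 0.06" --pt "0.0667 0 0 0 0.06" --pt "0.0667 0 0 0 0.06"

```text
time: 4.35
ee_pos: [0.5812, 0.0569, 0.0905]
eef_rot: [0.723, 0.69, -0.0, 0.0]
ft_force: [-0.0, 0.8, -0.5]
width: 0.0603
grip_force: 0.0
```

```bash
python3 -c "
from h import *
cv2.imwrite('pics/side3.png',cams.camera('side')['img'][100:320,160:400,::-1].repeat(2,0).repeat(2,1))"
```

```text
(no output)
```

View pics/side3.png

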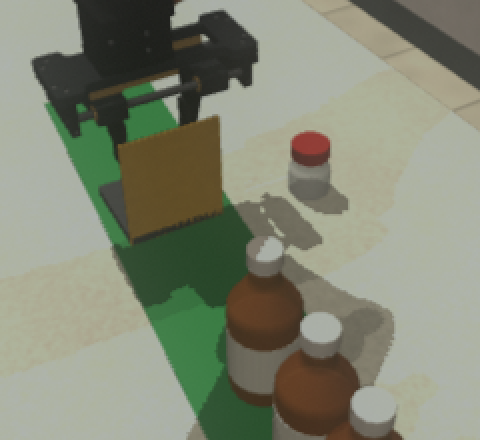

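The bookend is standing: the yellow back faces the bottles, with its bottom edge at ~(130,240)-(222,213) in the crop. I'll move the gripper up and behind the foot, then measure.

Scaled: 0.12 m / 0.6 = 0.2, -0.06 m / 0.6 = -0.1.

>>> jog_arm --pt "0 0 -0.0667 0 0.06" --pt "0.05 0 -0.1 0 0.06" --pt "0.1167 0 -0.1 0 0.06" --pt "0.1667 0 -0.1 0 0.06" --pt "0.2 0 -0.1 0 0.06" --pt "0.2 0 -0.1 0 0.06" --pt "0.2 0 -0.1 0 0.06"

```text
time: 5.1
ee_pos: [0.5866, 0.1768, 0.1504]
eef_rot: [0.723, 0.691, -0.0, 0.0]
ft_force: [0.5, -1.6, -0.8]
width: 0.0601
grip_force: 0.0
```

Run:
```python
from h import *
np.set_printoptions(precision=4,suppress=True)
print(sensors.read_state()['ee_pos'])
cv2.imwrite('pics/top4.png',cams.camera('top')['img'][120:320,60:460,::-1].repeat(2,0).repeat(2,1))
c=cams.camera('side');H,S,V=hsv(c)
U,W=np.meshgrid(np.arange(560),np.arange(420))
k=max(blobs((H>10)&(H<30)&(S>130)&(V>70)&(U>200)&(U<300)&(W>140)&(W<240),200),key=cv2.contourArea)
a=cv2.approxPolyDP(cv2.convexHull(k),4,True)[:,0]
for p in a: print(p,'z0',cast(c,p,0.),'z.12',cast(c,p,.12))
```

```text
[0.5866 0.1768 0.1504]
[261 161] z0 [0.6884 0.1664] z.12 [0.6122 0.0124]
[269 169] z0 [0.6891 0.1295] z.12 [ 0.6128 -0.0167]
[270 203] z0 [0.6339 0.0254] z.12 [ 0.5692 -0.099 ]
[226 218] z0 [0.5375 0.0303] z.12 [ 0.493  -0.0951]
[219 173] z0 [0.5862 0.1741] z.12 [0.5315 0.0185]
```

View pics/top4.png

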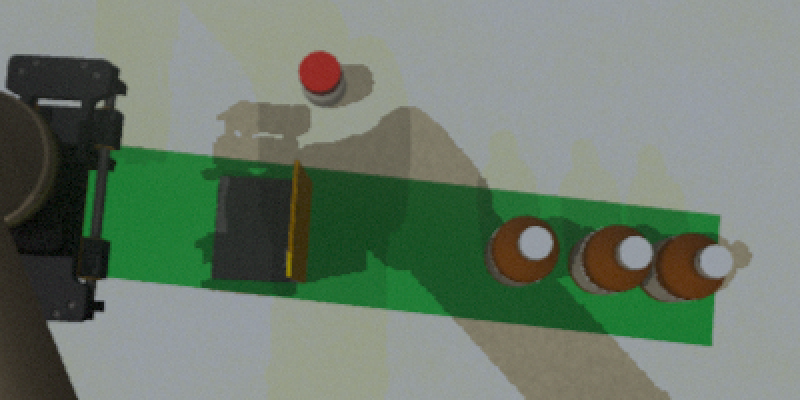

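The top view shows the standing bookend: foot free edge from crop (220,177) to (213,280), plate top edge at ~(297,160)-(290,277), and the end bottle's cap at (536,242). The pot has not moved.

Run:
```python
from h import *
np.set_printoptions(precision=4,suppress=True)
c=cams.camera('top');H,S,V=hsv(c)
U,W=np.meshgrid(np.arange(560),np.arange(420))
roi=(W>195)&(W<275)&(U>140)&(U<240)
ys=[k for k in blobs(roi&(S<90)&(V<90)&(U<212),200)]
for k in ys:
    b=box(k);print('foot',cv2.contourArea(k))
    for p in b: print(p,cast(c,p,.012))
for p in [(297,160),(290,277)]: print('plate top',cast(c,(60+p[0]/2,120+p[1]/2),.12))
for p in [(220,177),(213,280)]: print('foot edge',cast(c,(60+p[0]/2,120+p[1]/2),.012))
print(sensors.read_state()['eef_rot'])
```

```text
foot 1765.5
[165.6208 258.7227] [0.5336 0.1055]
[167.8491 207.4717] [0.6331 0.1052]
[210.2038 209.3132] [0.6303 0.0229]
[207.9755 260.5641] [0.5306 0.0246]
plate top [0.6289 0.0136]
plate top [0.5289 0.0168]
foot edge [0.6311 0.101 ]
foot edge [0.5311 0.1037]
[ 0.7239  0.6899 -0.0003  0.0003]
```

Scaled: 0.124 m / 0.6 = 0.2067, -0.027 m / 0.6 = -0.045, 0.057 rad / 6.2832 = 0.0091.

>>> jog_arm --pt "-0.045 0.0033 0.0667 0.0091 0.06" --pt "-0.045 0.0033 0.1333 0.0091 0.06" --pt "-0.045 0.0033 0.1833 0.0091 0.06" --pt "-0.045 0.0033 0.2067 0.0091 0.06" --pt "-0.045 0.0033 0.2067 0.0091 0.06" --pt "-0.045 0.0033 0.2067 0.0091 0.06"

```text
time: 5.85
ee_pos: [0.5882, 0.1501, 0.0279]
eef_rot: [0.743, 0.67, 0.001, 0.0]
ft_force: [0.4, 0.4, 0.6]
width: 0.0602
grip_force: 0.0
```

```bash
python3 -c "
from h import *
s=sensors.read_state();print(s['ee_pos'],s['eef_rot'],s['ft_force'])"
```

```text
[0.58816048 0.15012915 0.02785866] [7.42692430e-01 6.69632320e-01 6.34920841e-04 3.26671122e-04] [0.39455148 0.40263143 0.63262137]
```

Scaled: -0.116 m / 0.6 = -0.1933, -0.02 m / 0.6 = -0.0333.

>>> jog_arm --pt "-0.0333 0 0.0033 0 0.06" --pt "-0.0467 0 0.0033 0 0.06" --pt "-0.0567 0 0.0033 0 0.06" --pt "-0.0667 0 0.0033 0 0.06" --pt "-0.08 0 0.0033 0 0.06" --pt "-0.0933 0 0.0033 0 0.06" --pt "-0.11 0 0.0033 0 0.06" --pt "-0.1267 0 0.0033 0 0.06" --pt "-0.1433 0 0.0033 0 0.06" --pt "-0.16 0 0.0033 0 0.06" --pt "-0.1767 0 0.0033 0 0.06" --pt "-0.1933 0 0.0033 0 0.06"

```text
time: 7.05
ee_pos: [0.5763, 0.0368, 0.0258]
eef_rot: [0.742, 0.67, 0.002, -0.0]
ft_force: [0.5, 6.3, 5.4]
width: 0.0602
grip_force: 3.3
```

>>> jog_arm --pt "-0.0167 0 0 0 0.06" --pt "-0.0333 0 0 0 0.06" --pt "-0.05 0 0 0 0.06" --pt "-0.0633 0 0 0 0.06" --pt "-0.0733 0 0 0 0.06" --pt "-0.08 0 0 0 0.06" --pt "-0.0833 0 0 0 0.06" --pt "-0.0833 0 0 0 0.06"

```text
time: 7.85
ee_pos: [0.5712, -0.0133, 0.0257]
eef_rot: [0.742, 0.67, 0.001, 0.0]
ft_force: [1.8, 4.8, 4.0]
width: 0.0604
grip_force: 2.5
```

```bash
python3 -c "
from h import *
print(sensors.read_state()['ee_pos'],sensors.read_state()['eef_rot'])
a=cams.camera('top')['img'][120:320,180:460,::-1].repeat(2,0).repeat(2,1)
b=cams.camera('side')['img'][120:320,180:300,::-1].repeat(2,0).repeat(2,1)
cv2.imwrite('pics/m5.png',np.hstack([a,b]))"
```

```text
[ 0.57122607 -0.0133144   0.02568853] [7.42120906e-01 6.70264548e-01 1.41154622e-03 6.61885710e-05]
```

View pics/m5.png

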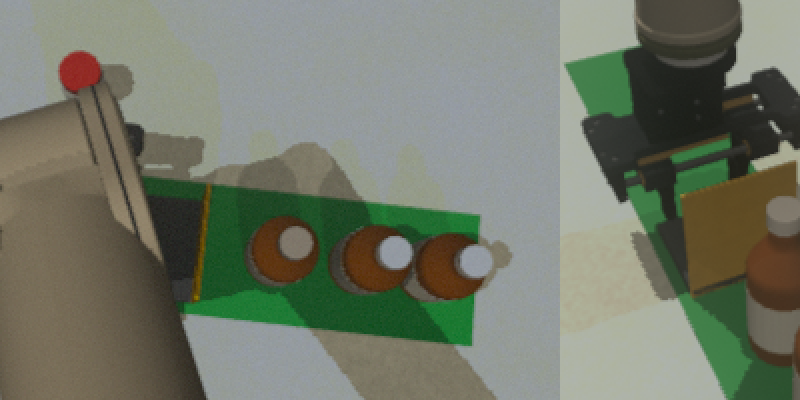

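The bookend is standing, square, and sliding: plate top edge at crop (208,184)-(196,300), end bottle's cap at (297,243). Next I'll measure what's left to go.

Run:
```python
from h import *
np.set_printoptions(precision=4,suppress=True)
c=cams.camera('top');H,S,V=hsv(c)
U,W=np.meshgrid(np.arange(560),np.arange(420))
k=max(blobs((H>12)&(H<32)&(S>140)&(V>70)&(U>260)&(U<295)&(W>195)&(W<285),20),key=cv2.contourArea)
b=box(k)
for p in b: print(p,cast(c,p,.12))
ends=k[:,0]; t=ends[ends[:,1].argmin()];u=ends[ends[:,1].argmax()]
m=(cast(c,t,.12)+cast(c,u,.12))/2; cap=np.array([.5572,-.1858]); print('mid',m,cap-m, cast(c,t,.12)-cast(c,u,.12))
k2=max(blobs((S<75)&(V>110)&(W>225)&(W<265)&(U>312)&(U<345),60),key=cv2.contourArea)
print('cap',cast(c,cv2.minEnclosingCircle(k2)[0],.15),cv2.contourArea(k2))
```

```text
[274.8923 269.8616] [ 0.5106 -0.1008]
[282.1539 211.7693] [ 0.6096 -0.1128]
[286.0923 212.2616] [ 0.6089 -0.1195]
[278.8308 270.3539] [ 0.5098 -0.1074]
mid [ 0.5598 -0.1084] [-0.0026 -0.0774] [ 0.0989 -0.0116]
cap [ 0.5575 -0.1863] 168.0
```

Scaled: -0.039 m / 0.6 = -0.065, -0.037 m / 0.6 = -0.0617.

>>> jog_arm --pt "-0.0133 0 0 0 0.06" --pt "-0.0267 0 0 0 0.06" --pt "-0.0367 0 0 0 0.06" --pt "-0.045 0 0 0 0.06" --pt "-0.0517 0 0 0 0.06" --pt "-0.0567 0 0 0 0.06" --pt "-0.0617 0 0 0 0.06" --pt "-0.065 0 0 0 0.06" --pt "-0.065 0 0 0 0.06"

```text
time: 8.9
ee_pos: [0.5672, -0.0521, 0.0256]
eef_rot: [0.742, 0.67, 0.001, 0.0]
ft_force: [1.0, 4.9, 3.9]
width: 0.0596
grip_force: 2.8
```

>>> jog_arm --pt "0.0167 0 0 0 0.06" --pt "0.0667 0 0 0 0.06" --pt "0.1333 0 -0.05 0 0.06" --pt "0.2 0 -0.1167 0 0.06" --pt "0.2667 0 -0.1667 0 0.06" --pt "0.3333 0 -0.1667 0 0.06" --pt "0.3333 0 -0.1667 0 0.06" --pt "0.3333 0 -0.1667 0 0.06"

```text
time: 9.7
ee_pos: [0.5863, 0.1468, 0.1245]
eef_rot: [0.742, 0.671, -0.0, -0.0]
ft_force: [-0.0, -1.0, -0.3]
width: 0.0598
grip_force: 0.0
```

```bash
python3 - <<'E'
from h import *
np.set_printoptions(precision=4,suppress=True)
c=cams.camera('top');H,S,V=hsv(c)
U,W=np.meshgrid(np.arange(560),np.arange(420))
k=max(blobs((H>12)&(H<32)&(S>140)&(V>70)&(U>280)&(U<312)&(W>195)&(W<285),20),key=cv2.contourArea)
for p in box(k): print(p,cast(c,p,.12))
k2=max(blobs((S<75)&(V>110)&(W>225)&(W<265)&(U>312)&(U<345),60),key=cv2.contourArea)
print('cap',cast(c,cv2.minEnclosingCircle(k2)[0],.15),cv2.contourArea(k2))
a=c['img'][120:320,180:460,::-1].repeat(2,0).repeat(2,1)
b=cams.camera('side')['img'][160:360,220:340,::-1].repeat(2,0).repeat(2,1)
cv2.imwrite('pics/m6.png',np.hstack([a,b]))
E
```

```text
[299. 272.] [ 0.5073 -0.1414]
[302.3616 213.7324] [ 0.6066 -0.1475]
[313.4018 214.3694] [ 0.6056 -0.1665]
[310.0402 272.6369] [ 0.5063 -0.16  ]
cap [ 0.5574 -0.1857] 202.0
```

View pics/m6.png

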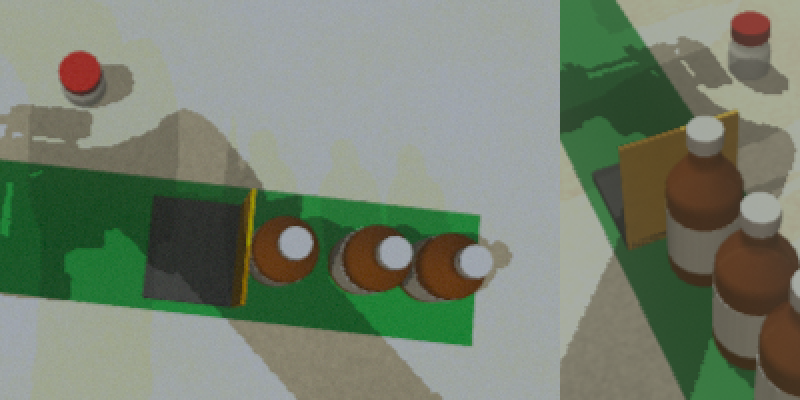

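The bookend stands square with its plate top edge at crop (256,188)-(244,304). The gap to the end bottle is about 4 mm, the bottle is centred to a few mm, the bottles and pot are unmoved, and the arm is clear.

```bash
python3 -c "
from bench import r, cams, sensors
print(r.close_job())"
```

```text
the job is handed in; nothing more can be done
None
```

I tipped the bookend up onto its foot and slid it square to the end bottle, with a gap of about 4 mm by camera (the limit is 12 mm) and the bottle within a few mm of the middle. The bottles and pot showed no movement, the arm was clear, and I handed the job in; it returned no verdict.

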